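# Hang the nesting grinder covers on the bench hook

### The arm

A 7-joint arm with a two-finger parallel gripper is mounted at the origin on the work surface. World frame = base frame: x ahead of the robot, y to its left, z up, the work surface at z = 0. Lengths are in mm, angles in rad, forces in N, time in s.
With the tool pointing down it reaches from about 425 to 875 mm from the base axis. Payload 8.4 kg.
Tool frame: the origin (TCP) lies between the finger pads; the fingertips stand 25 mm ahead of it and the grasp point (between the pads) lies 6 mm ahead of it; z points along the fingers, y is the line along which they close (so a half turn about z gives the same grasp; the last joint's range is limited). The gripper opens to 85 mm and grips with 20 to 120 N. Pads are 22 mm wide; open, the fingers measure 114 mm over their backs; the gripper's body (76 mm by 85 mm) begins 54 mm behind the grasp point. The pads swing forward as they close: fully open they stand 13 mm farther back than shut.
Start: joints at [1.193, 0.333, 0.04, 1.465, -0.013, 1.343, -0.059], TCP at [178.86, -624.88, 256.308] pointing down, gripper open.
Joint ranges: [-2.58, 2.58], [-0.38, 2.09], [-1.3, 1.39], [0.25, 2.4], [-1.5, 4.64], [0.08, 2.09], [-2.65, 2.65]. Speed limits (rad/s): [2.22, 2.22, 2.79, 2.79, 3.14, 3.14, 3.14].

### API

Orientations are given as [roll, pitch, yaw] about the fixed x, y, z axes, in that order (R = Rz(yaw) Ry(pitch) Rx(roll)).
In Python, from station import manip, kin, optics, telemetry gives the robot as it stands. The module is installed in compiled form; this text tells all that it offers. Calls block until the motion is done:
- manip.goto(position, orientation): joint-space move of the TCP to a pose.
- manip.line_to(position, orientation=None, velocity=150): straight line of the TCP; orientation=None keeps the orientation; velocity is the mean speed in mm/s.
- manip.goto_joints(angles): joint-space move.
- manip.gripper_to(opening, grasp_force=None): finger opening in mm; grasp_force is the grip in N (None keeps the last); returns when the fingers have stopped.
- manip.pause(seconds).
- kin.solve_ik(position, orientation): joint angles nearest the present ones, or None.
- optics.snapshot(name): name is "scene" or "top" or "wrist"; returns a dict with "image" (420x560x3 uint8, red, green, blue), "intrinsics" (3x3 intrinsics, pixels), "R" (3x3) and "t" (3): a world point X has camera coordinates R X + t. Camera axes: x right, y down, z forward; pixel columns grow to the right and rows downward; lengths in mm; the calibration is good to about 2 mm. A picture is of the moment at which its call begins. There is no depth.
A pose or a line that the arm cannot do raises manip.Unreachable and nothing moves.
- manip.sign_off(): hands the job in; it is judged then, once.
Readings, each from a call of its own:
- telemetry.read_t(): time.
- telemetry.read_qpos(): joint angles.
- telemetry.read_dq(): joint speeds.
- telemetry.read_tau(): joint torques, N m.
- telemetry.read_tool_pos(): TCP position.
- telemetry.read_tcp_rot(): TCP orientation.
- telemetry.read_contact_force(): force on the tool from outside, world axes, zero at the start.
- telemetry.read_torque(): the same for the moment, N m.
- telemetry.read_finger_gap(): finger opening in mm.
- telemetry.read_grip_force(): force on a finger pad.
Only numpy, scipy, OpenCV 4.12 (cv2) and the standard library are available. Lean on these libraries where they do the work, as an engineer would, in place of code of your own. Each camera call takes 0.05 s, during which the arm holds its last target. There are 200 camera calls.

### The job

Hang the three aluminium grinder covers on the bench hook, open backs towards the post: first the smallest, slid back along the bar until it meets the stop collar, then the medium one fully home over it, then the largest fully home over that. Feel for each seat and press only lightly, leave all three hanging straight on the bar, and do not shove the oil bottle, the wooden box or the screwdriver.

Things in the scene. Friction and masses are not known exactly. Their poses are not given: they have to be found in the camera images.
- small_mid (a point): centre (half-way up, mid-width, mid-depth) of the smallest plain aluminium cover: 36 wide (y), 70 high (z), 22 deep (x), standing upright on the bench, front face on its -x side, open back on +x. A slot 14 wide, 22 high goes through the face at mid-width; its upper edge is 22 below the top, 13 above this point. Grip it across its width near the top.
- medium_mid (a point): centre (half-way up, mid-width, mid-depth) of the medium plain aluminium cover: 46 wide (y), 80 high (z), 22 deep (x), standing upright on the bench, front face on its -x side, open back on +x. A slot 14 wide, 22 high goes through the face at mid-width; its upper edge is 22 below the top, 18 above this point. Grip it across its width near the top.
- large_mid (a point): centre (half-way up, mid-width, mid-depth) of the largest plain aluminium cover: 56 wide (y), 90 high (z), 22 deep (x), standing upright on the bench, front face on its -x side, open back on +x. A slot 14 wide, 22 high goes through the face at mid-width; its upper edge is 22 below the top, 23 above this point. Grip it across its width near the top.
- hook_root (a point): point on the flat top of the hook's level steel bar, at mid-width, where it leaves the post, 130 above the bench. The bar runs 96 from here along this frame's -x axis, 10 wide, 10 high; its last 6 are an upturned lip 6 higher. A hung cover has its slot's upper edge on the bar's top and its x axis along the bar's, its front away from the post.
- stand: fixed blue post (30 wide, 22 deep, top 8 above the bar) with foot and stop collar; origin on the bench under the post's front. The stop, a block clamped round the bar, 24 wide, 20 long, from 20 below to 12 above the bar's top, has its front 22 to 40 in front of the post: its setting differs each time, is not reported and must be felt with the smallest cover. It stays put under 60 N.
- bar: the bar of the hook, fixed to the post; same origin as hook_root
- small: smallest cover, origin at the centre of its underside. All sizes are in mm. All three covers are made alike: face 8 thick, then a skirt 3 thick running 14 back (+x) along both sides and the bottom; top and back open. Home, the back of the smallest's face rests against the stop's front, with the stop inside its skirt.
- medium: medium cover, origin at the centre of its underside. Inside 40 wide, so it goes over the smallest with 2 to spare each side; home, the back of its face lies on the smallest's face, centres 8 apart along x
- large: largest cover, origin at the centre of its underside. Inside 50 wide, goes over the medium one in the same way, centres 8 apart along x when home
- oil: bystander: amber oil bottle, 48 across, 110 high, origin under its centre; leave alone
- pinbox: bystander: small open wooden box 100 x 70 x 35 high, origin under its centre; leave alone
- driver: bystander: screwdriver lying on the bench; leave alone

How it is judged:
By the outcome, as a careful person would: the job done as asked, in the order asked, and still so for the second after the job is handed in, with the robot touching nothing.
It also fails if it takes over 72 s, if anything falls off the work surface, if the arm or the gripper's body presses on something with over 40 N, if the wrist force passes 120 N, or if a joint passes its speed limit or range.

## Working session

There is one attempt and no reset: what is moved stays moved. The work goes in short steps, each a Python script; the robot and the scene stay as the last script left them, time stands still between calls to the robot, and variables do not carry over. Pictures are saved under pics/ and viewed, at most 12 in all, crops included, and the job is handed in when it is done.

```bash
mkdir -p pics
python3 - <<'E'
from station import manip,kin,optics,telemetry
import cv2,numpy as np
for n in("scene","top"):
    s=optics.snapshot(n); cv2.imwrite(f"pics/{n}0.png",s["image"][...,::-1]); np.savez(f"{n}0.npz",**s)
    R,t=np.array(s["R"]),np.array(s["t"]); print(n,s["intrinsics"],R,-R.T@t)
print(telemetry.read_t(),telemetry.read_tcp_rot(),telemetry.read_contact_force())
E
```

```text
scene [[481.9171083    0.         277.30891614]
 [  0.         481.9171083  201.64146437]
 [  0.           0.           1.        ]] [[-0.74226567  0.67009458 -0.00386313]
 [ 0.50572194  0.55638873 -0.65930031]
 [-0.43964416 -0.49132966 -0.75186979]] [1049.54422012  541.26065898  955.77822995]
top [[379.8129821    0.         281.51634504]
 [  0.         379.8129821  207.87965716]
 [  0.           0.           1.        ]] [[ 0.01402053 -0.99963064 -0.02328121]
 [-0.98737323 -0.01016685 -0.15808457]
 [ 0.15778948  0.02520367 -0.98715108]] [453.16898834 -32.24961699 877.18752411]
0.1 [-3.14017642e+00  6.27786387e-05  2.78846383e-01] [-0.21634836 -0.75872071  0.32024854]
```

View pics/scene0.png

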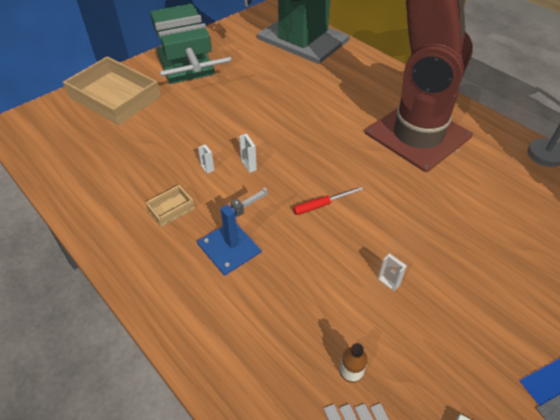

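View pics/top0.png

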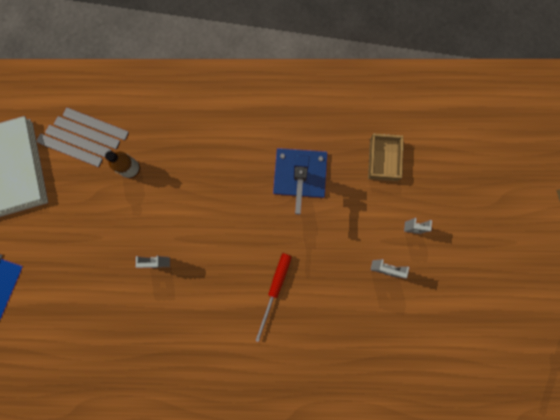

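The scene and top views show the hook (blue foot at top-view (300,173), bar tip (298,212)). The three covers are at top-view (147,262), (420,226) and (393,268), the driver at (275,295), the box at (387,157) and the oil bottle at (125,165). I'll zoom in on these.

Run:
```python
import cv2,numpy as np
t=cv2.imread("pics/top0.png")
C=[(127,242),(400,206),(373,248),(278,155)]
T=[cv2.resize(t[y:y+40 if i<3 else y+64,x:x+50],None,fx=8 if i<3 else 5,fy=8 if i<3 else 5,interpolation=cv2.INTER_CUBIC) for i,(x,y) in enumerate(C)]
out=np.zeros((600,800,3),np.uint8)
for i,im in enumerate(T):
    im=cv2.resize(im,(400,300) if 0 else None,fx=.93,fy=.93) if i<3 else im
    h,w=im.shape[:2]; h=min(h,300);w=min(w,400); r,c=(i//2)*300,(i%2)*400
    out[r:r+h,c:c+w]=im[:h,:w]
cv2.imwrite("pics/z1.png",out)
```

```text
(no output)
```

View pics/z1.png

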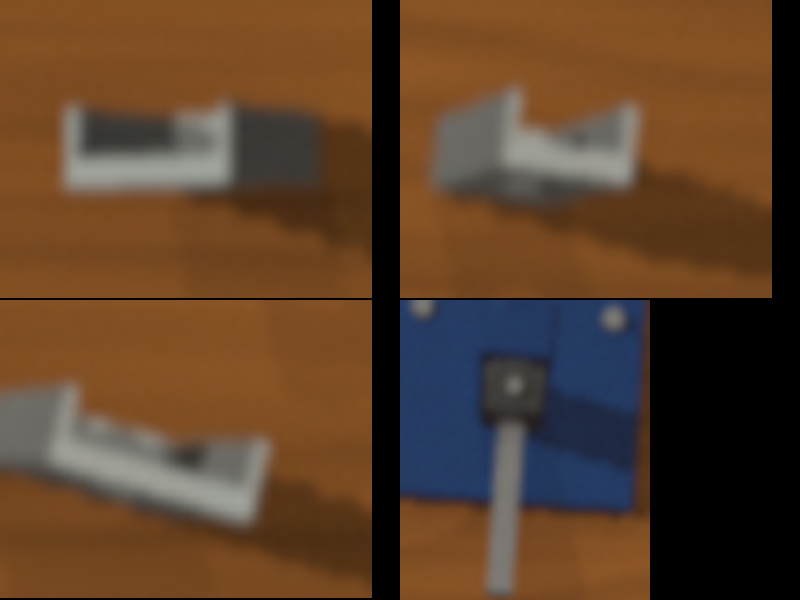

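Identities from widths in the crop: medium is left (about 22.6 px), small upper right (about 18 px) and large lower right (about 28 px). All the open backs face roughly +x, and the dark collar sits at the inner end of the bar. Next: cast rays for positions.

```bash
cat > h.py <<'E'
from station import manip,kin,optics,telemetry
import cv2,numpy as np
from math import pi
def cast(s,uv,z):
    K,R,t=(np.array(s[k],float) for k in("intrinsics","R","t"))
    C=-R.T@t; d=R.T@np.linalg.solve(K,[uv[0],uv[1],1.]); return (C+d*(z-C[2])/d[2])[:2]
def pose(s,l,r,z,depth=22):
    "front top edge left(+y)/right corners -> centre xy, yaw, width"
    a,b=cast(s,l,z),cast(s,r,z); y=a-b; w=np.linalg.norm(y); y/=w
    x=np.array([y[1],-y[0]]); return (a+b)/2+x*depth/2, np.arctan2(x[1],x[0]), w
E
python3 - <<'E'
from h import *
s=np.load("top0.npz")
f=lambda u,v,o,k=7.44:(o[0]+u/k-.4,o[1]+v/k-.4)
o=[(127,242),(400,206),(373,248),(278,155)]
print("med",pose(s,f(66,188,o[0]),f(232,188,o[0]),80))
print("small",pose(s,f(105,175,o[1]),f(232,188,o[1]),70))
print("large",pose(s,f(50,165,o[2]),f(248,225,o[2]),90))
a,b,c=cast(s,f(110,120,o[3],5),130),cast(s,f(100,292,o[3],5),136),cast(s,f(115,55,o[3],5),142)
print("bar",a,b,"collarback",c,np.arctan2(*(a-b)[::-1]))
print(cast(s,(125,165),110),cast(s,(275,300),10))
for p in ([365,-360,250],[480,0,250],[600,-50,250]):
    q=kin.solve_ik(p,[pi,0,0]);print(p,q)
w=optics.snapshot("wrist"); R,t=np.array(w["R"]),np.array(w["t"]);print(-R.T@t,R,w["intrinsics"],telemetry.read_tool_pos())
E
```

```text
med (array([463.738802  , 268.73365165]), np.float64(0.01391504625149087), np.float64(47.06720193003214))
small (array([ 548.85376363, -310.97131212]), np.float64(-0.09212245651090196), np.float64(35.783355899644555))
large (array([ 456.43125138, -242.55134603]), np.float64(-0.28148061911722366), np.float64(55.3123935837264))
bar [632.73575214 -48.78984594] [561.75140338 -45.17122991] collarback [656.44864471 -50.34364216] -0.050933570192596755
[663.79606142 318.11506293] [383.85964896   1.49415092]
[365, -360, 250] [ 0.79607119  0.06500151 -0.10902019  1.79833462  0.00738025  1.27864886
 -0.88564252]
[480, 0, 250] [ 0.63560043  0.03039928 -0.7311281   1.84142034  0.02120104  1.27760152
 -1.67222249]
[600, -50, 250] [ 0.46592616  0.28993818 -0.55699612  1.57179596  0.15646747  1.32468206
 -1.68133463]
[ 247.41813746 -605.25492041  374.14751976] [[ 0.27530042 -0.96135711 -0.00147859]
 [-0.92210181 -0.26449341  0.28243847]
 [-0.27191531 -0.07639202 -0.95928428]] [[338.58957179   0.         283.32089268]
 [  0.         338.58957179 206.02256389]
 [  0.           0.           1.        ]] [ 178.76048669 -624.60619534  255.64173368]
```

Run:
```python
from h import *
manip.goto([549,-311,170],[pi,0,-0.09])
s=optics.snapshot("wrist"); np.savez("w1.npz",**s); print(telemetry.read_t(),telemetry.read_tool_pos(),telemetry.read_tcp_rot())
manip.goto([560,-48,270],[pi,0,-0.05])
s2=optics.snapshot("wrist"); np.savez("w2.npz",**s2);print(telemetry.read_t(),telemetry.read_tool_pos(),telemetry.read_tcp_rot())
cv2.imwrite("pics/w12.png",np.vstack([cv2.resize(s["image"][...,::-1],None,fx=.7,fy=.7),cv2.resize(s2["image"][...,::-1],None,fx=.7,fy=.7)]))
```

```text
1.9917 [ 548.34044016 -312.46494329  170.17436638] [ 3.14095469e+00 -2.93215898e-06 -9.18909130e-02]
3.1333 [559.81354227 -50.33282689 269.12413508] [ 3.14105824e+00  1.24983590e-03 -5.31299719e-02]
```

View pics/w12.png

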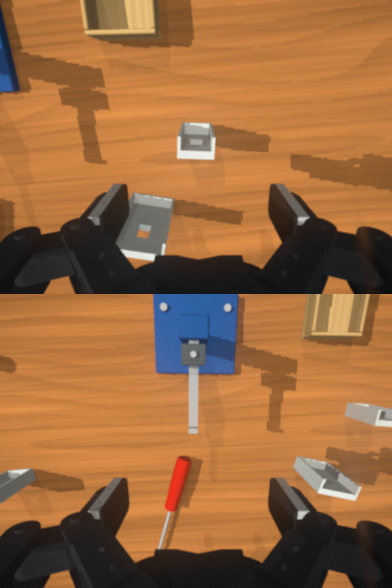

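The first wrist view (top half) shows the small cover at full-resolution (280,200), with the large cover at lower left. The second shows the bar from the collar (275,85) to the tip (276,195). I'll magnify both for corners.

Run:
```python
from h import *
a=np.load("w1.npz")["image"][...,::-1];b=np.load("w2.npz")["image"][...,::-1]
A=cv2.resize(a[165:240,240:320],None,fx=5,fy=5,interpolation=cv2.INTER_CUBIC)
B=cv2.resize(b[20:210,240:310],None,fx=3.15,fy=3.15,interpolation=cv2.INTER_CUBIC)
L=cv2.resize(b[220:300,410:520],None,fx=3,fy=3,interpolation=cv2.INTER_CUBIC)
o=np.zeros((600,800,3),np.uint8);o[:375,:400]=A;o[:B.shape[0],420:420+B.shape[1]]=B;o[376:600,:330]=L[:224];cv2.imwrite("pics/z2.png",o)
```

```text
(no output)
```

View pics/z2.png

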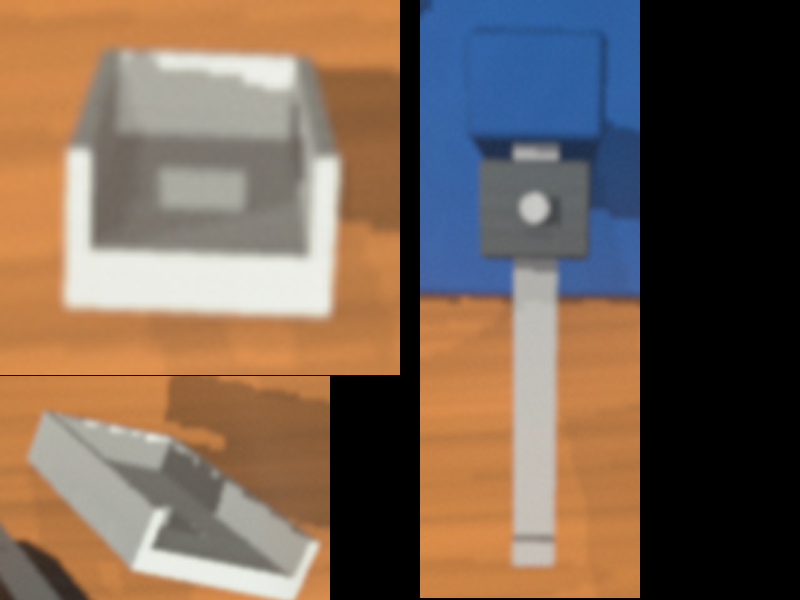

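Run:
```python
from h import *
a=np.load("w1.npz");b=np.load("w2.npz")
f=lambda u,v:(240+u/5-.4,165+v/5-.4); g=lambda u,v:(240+(u-420)/3.15-.35,20+v/3.15-.35)
print("small",pose(a,f(64,306),f(330,316),70)); print([cast(a,f(*p),70) for p in((68,148),(340,156))])
l,r=cast(b,g(512,566),136),cast(b,g(555,566),136); print("tip",l,r,(l+r)/2)
l,r=cast(b,g(480,257),142),cast(b,g(588,257),142); print("collar",l,r,(l+r)/2)
l,r=cast(b,g(470,135),138),cast(b,g(604,135),138); print("post",l,r,(l+r)/2)
c=cast(b,g(535,275),130); d=cast(b,g(534,530),130);print(c,d,(c-d)[1]/(c-d)[0])
```

```text
small (array([ 551.67291469, -310.62431583]), np.float64(-0.13177232165373287), np.float64(36.5201818260708))
[array([ 565.31853227, -294.22483524]), array([ 560.894246  , -330.26622745])]
tip [562.88806039 -39.51344962] [562.33372569 -50.02549044] [562.61089304 -44.76947003]
collar [635.29154629 -37.37198983] [634.04506824 -61.12553966] [634.66830727 -49.24876474]
post [660.71389664 -36.77962265] [659.1919914  -65.83224808] [659.95294402 -51.30593537]
[630.84085861 -49.01186612] [570.21624493 -45.21693756] -0.06259715869995303
```

```bash
cat >> h.py <<'E'
BY=-0.062
def bar(x): return -47.1+BY*(x-599)
def at(p,o,v=150,n=3):
    "line_to with steady-state correction from the tool reading"
    p=np.array(p,float); manip.line_to(p,o,v); manip.pause(.15); return p-telemetry.read_tool_pos()
F=lambda:np.round(telemetry.read_contact_force(),2)
P=lambda:np.round(telemetry.read_tool_pos(),2)
def grasp(x,y,yaw,h,zt,pre):
    o=[pi,0,yaw]; manip.goto([x,y,h+70],o)
    e=at([x,y,h+45],o); print("err",e)
    at([x+e[0],y+e[1],zt],o,120); print("down",P(),F())
    manip.gripper_to(pre-12,40); print("gap",telemetry.read_finger_gap(),telemetry.read_grip_force(),P(),F())
    manip.line_to([x,y,zt+110],o,200); print("lift",P(),F(),telemetry.read_finger_gap(),telemetry.read_t())
E
python3 - <<'E'
from h import *
grasp(551,-311,-.12,70,58,36)
o=[pi,0,BY]; x=540; z=161-12
manip.goto([x-5,bar(x-5),z+25],o)
e=at([x,bar(x),z],o); print("err",e,P(),F(),telemetry.read_tcp_rot())
s=optics.snapshot("wrist");np.savez("w3.npz",**s);cv2.imwrite("pics/w3.png",cv2.resize(s["image"][60:360,180:380,::-1],None,fx=2,fy=2,interpolation=cv2.INTER_CUBIC));print(telemetry.read_t())
E
```

```text
err [-0.78130532 -0.2830069  -1.24687524]
down [ 550.95 -311.62   59.16] [-1.22 -0.44  0.38]
gap 35.73188197960239 42.655266887450125 [ 550.31 -311.32   58.22] [-0.28  0.21  1.76]
lift [ 550.33 -310.75  166.66] [-0.39  1.02 -1.44] 35.59570949417087 6.7083
err [-0.37325511  0.5097124  -0.71044957] [540.37 -43.95 149.71] [ 0.52 -0.42 -0.7 ] [ 3.14157954e+00 -7.78573102e-04 -6.28257849e-02]
8.2667
```

View pics/w3.png

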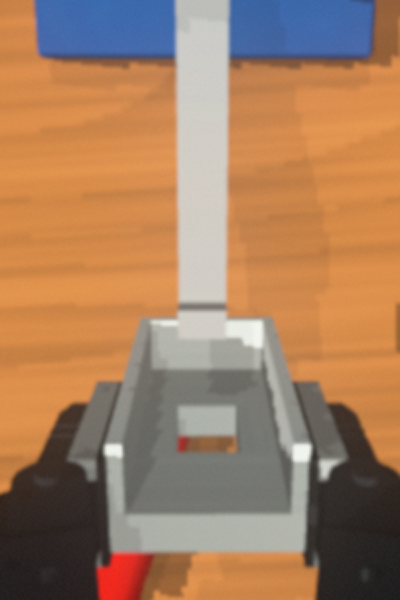

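The bar tip's centre is at crop x≈202 and the cover rim's centre at ≈208. That puts the bar about 1.2 mm to the +y side, and yaw is matched. I'll correct by about 1 mm, then insert and feel for the stop.

```bash
cat >> h.py <<'E'
def guard(a,b,o,axis,thr,step=1.0,v=40):
    "step from a to b until |dF[axis]| > thr (mean of 3 readings)"
    a,b=np.array(a,float),np.array(b,float)
    f=lambda:np.mean([telemetry.read_contact_force() for _ in range(4)],0)
    f0=f(); n=max(1,int(np.ceil(np.linalg.norm(b-a)/step)))
    for i in range(1,n+1):
        p=a+(b-a)*i/n; manip.line_to(p,o,v); manip.pause(.03); d=f()-f0
        if abs(d[axis])>thr:
            print("contact",p.round(2),P(),d.round(2)); return p,True
    print("no contact",p.round(2),P(),d.round(2)); return p,False
E
python3 - <<'E'
from h import *
o=[pi,0,BY]; D=1.0; B=lambda x,z:np.array([x,bar(x)+D,z])
manip.line_to(B(540,149),o,40)
p,c=guard(B(540,149),B(586,149),o,0,8,step=6,v=60)
if not c:
    manip.line_to(B(586,143),o,60); print(F())
    p,c=guard(B(586,143),B(626,143),o,0,8,step=8,v=80)
    if not c: p,c=guard(p,B(645,143),o,0,4,step=1)
print(P(),F(),telemetry.read_torque(),telemetry.read_t())
s=optics.snapshot("wrist");np.savez("w4.npz",**s);cv2.imwrite("pics/w4.png",s["image"][...,::-1])
E
```

```text
no contact [586.   -45.29 149.  ] [586.14 -45.26 148.93] [-1.05 -0.06  0.25]
[-0.62  0.87 -1.45]
no contact [626.   -47.77 143.  ] [626.05 -47.76 142.92] [ 1.73 -0.53  0.7 ]
contact [636.45 -48.42 143.  ] [636.07 -48.44 142.86] [-4.43  0.21  1.57]
[636.07 -48.44 142.86] [-3.32  0.54  0.82] [ 0.0401283   0.69652963 -0.01328321] 15.85
```

```bash
cat >> h.py <<'E'
D=1.0
def B(x,z): return np.array([x,bar(x)+D,z])
def seat(x,z,o,op):
    manip.line_to(B(x-.8,z),o,40); manip.pause(.1)
    p,c=guard(B(x-.8,z),B(x-.8,z-6),o,2,2.5,step=.5)
    zz=p[2]; p,c=guard(B(x-.8,zz),B(x+3,zz),o,0,4,step=.5)
    manip.line_to(p-[.3,0,0],o,40)
    manip.gripper_to(op); manip.pause(.2); print("released",P(),F(),telemetry.read_t())
    manip.line_to(p+[0,0,80],o,150); return p
E
python3 - <<'E'
from h import *
o=[pi,0,BY]
p=seat(636,143,o,60); print(p)
s=optics.snapshot("wrist");np.savez("w5.npz",**s);cv2.imwrite("pics/w5.png",s["image"][:,120:440,::-1]);print(telemetry.read_t())
E
```

```text
contact [635.2  -48.34 139.5 ] [635.27 -48.36 140.13] [-3.76  0.45  5.15]
contact [637.1  -48.46 139.5 ] [636.08 -48.38 140.08] [-7.06  0.09  4.3 ]
released [636.83 -48.45 139.41] [-0.02 -0.94  0.4 ] 20.175
[637.1    -48.4622 139.5   ]
20.9083
```

View pics/w5.png

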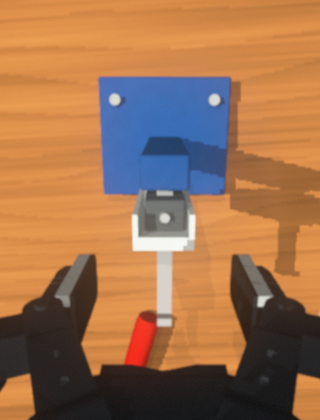

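The small cover hangs straight. Its rim spans x 132–195, centred on the bar at x≈164 and up against the collar. On to the medium.

Run:
```python
from h import *
manip.goto([500,200,215],[pi,0,0.014]); manip.gripper_to(85)
grasp(465,268.7,.014,80,68,46)
o=[pi,0,BY]
manip.goto(B(520,190),o); manip.line_to(B(535,149),o,120); manip.pause(.15); print(P(),F(),telemetry.read_tcp_rot())
s=optics.snapshot("wrist");np.savez("w6.npz",**s);cv2.imwrite("pics/w6.png",cv2.resize(s["image"][60:360,180:380,::-1],None,fx=2,fy=2,interpolation=cv2.INTER_CUBIC));print(telemetry.read_t())
```

```text
err [-0.79127726  0.05890451 -1.12036146]
down [464.79 269.15  68.97] [0.13 0.55 0.3 ]
gap 45.26141323656345 42.13662420865148 [464.41 268.76  68.34] [-0.44 -1.19  3.9 ]
lift [464.48 268.24 176.77] [ 0.18 -0.88 -1.26] 45.635778838674085 25.25
[535.34 -41.95 149.84] [-0.14  0.5  -1.07] [ 3.14151513e+00 -1.22644208e-03 -6.17197776e-02]
27.1667
```

View pics/w6.png

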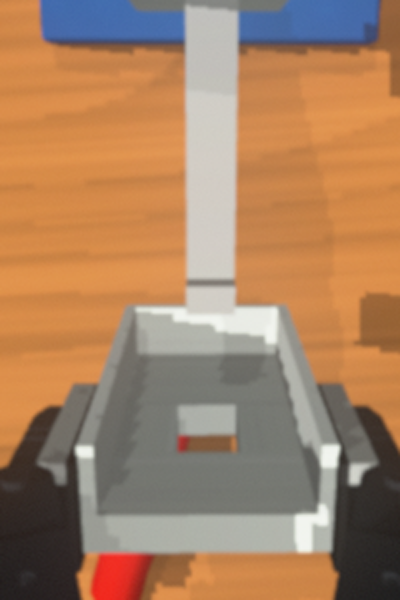

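The bar tip's centre is at x≈211 and the rim's centre at ≈207.5, so the offset is under 1 mm. I'll use D=0.4 and insert.

```bash
sed -i 's/^D=1.0/D=0.4/' h.py
cat >> h.py <<'E'
def insert(x0,xs,xe,o,z=149,zs=143):
    manip.line_to(B(x0,z),o,40)
    p,c=guard(B(x0,z),B(586,z),o,0,8,step=8,v=90)
    if c: return p,False
    manip.line_to(B(586,zs),o,60); manip.pause(.05)
    p,c=guard(B(586,zs),B(xs,zs),o,0,8,step=6,v=90)
    if c: return p,False
    return guard(p,B(xe,zs),o,0,4,step=1)
E
python3 - <<'E'
from h import *
o=[pi,0,BY]
p,c=insert(535,610,634,o)
print(p,c,P(),F(),telemetry.read_t())
s=optics.snapshot("wrist");np.savez("w7.npz",**s)
E
```

```text
no contact [586.   -45.89 149.  ] [586.05 -45.86 148.92] [ 1.34 -0.22 -0.62]
no contact [610.   -47.38 143.  ] [610.16 -47.38 142.98] [ 0.65 -0.42  0.7 ]
contact [629.2  -48.57 143.  ] [628.08 -48.54 142.74] [-7.41  0.84  3.5 ]
[629.2    -48.5724 143.    ] True [628.08 -48.54 142.74] [-7.47  0.53  3.  ] 36.7833
```

Run:
```python
from h import *
o=[pi,0,BY]
p=seat(628.2,143,o,70); print(p)
s=optics.snapshot("wrist");np.savez("w8.npz",**s);cv2.imwrite("pics/w8.png",cv2.resize(s["image"][80:300,180:380,::-1],None,fx=2.5,fy=2.5,interpolation=cv2.INTER_CUBIC));print(telemetry.read_t())
```

```text
contact [627.4  -48.46 140.  ] [627.43 -48.46 140.35] [-1.59  1.26  3.72]
contact [628.35 -48.52 140.  ] [628.   -48.5  140.31] [-4.03  0.52  4.16]
released [628.09 -48.54 139.95] [-1.05  0.13 -0.05] 40.2667
[628.35   -48.5197 140.    ]
41.0
```

View pics/w8.png

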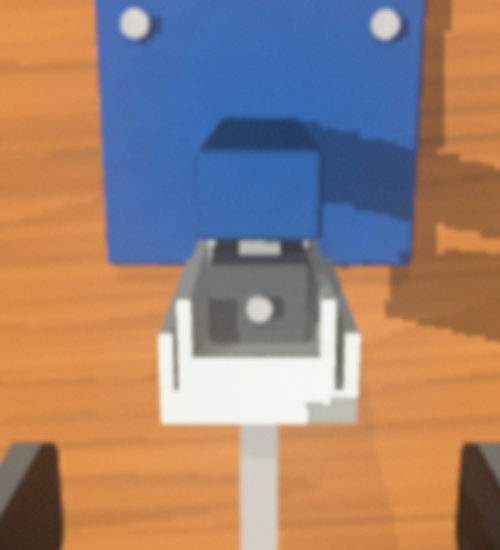

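The medium cover is nested fully: its face lies flush on the small one's, with even side gaps (x≈165–185 and 328–352). Next, the large.

Run:
```python
from h import *
manip.goto([500,-190,215],[pi,0,-.29]); manip.gripper_to(85)
grasp(457.5,-242.5,-.29,90,78,56)
o=[pi,0,BY]
manip.goto(B(520,190),o); manip.line_to(B(537,149),o,120); print(P(),F(),telemetry.read_tcp_rot())
s=optics.snapshot("wrist");np.savez("w9.npz",**s);cv2.imwrite("pics/w9.png",cv2.resize(s["image"][60:360,180:380,::-1],None,fx=2,fy=2,interpolation=cv2.INTER_CUBIC));print(telemetry.read_t())
```

```text
err [-0.87827617 -0.13129101 -1.09120343]
down [ 457.29 -242.92   78.99] [0.38 0.65 0.33]
gap 55.67335215093232 41.97644703090191 [ 456.93 -242.81   78.5 ] [0.08 0.62 4.92]
lift [ 456.81 -242.21  186.67] [-0.27 -0.13 -2.68] 55.75149461388039 44.8417
[536.77 -43.38 148.85] [ 0.16 -0.58 -1.73] [-3.14144813e+00  9.50030683e-04 -6.29950834e-02]
46.2583
```

View pics/w9.png

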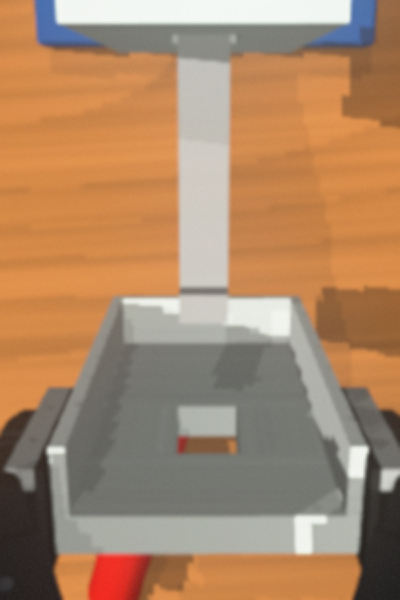

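The large cover is held square: rim centre x≈207.5, bar tip ≈204, so it's within about 0.7 mm. I'll insert and seat it.

Run:
```python
from h import *
o=[pi,0,BY]
p,c=insert(537,605,627,o)
print(p,c,P(),F(),telemetry.read_t())
if c and 615<p[0]<625:
    x=P()[0]; q=seat(x,143,o,80); print(q,telemetry.read_t())
    s=optics.snapshot("wrist");np.savez("w10.npz",**s);t=optics.snapshot("scene")
    a=cv2.resize(s["image"][80:300,180:380,::-1],None,fx=2,fy=2);b=cv2.resize(t["image"][170:280,180:280,::-1],None,fx=4,fy=4)
    cv2.imwrite("pics/w10.png",np.hstack([a,b]))
```

```text
no contact [586.   -45.89 149.  ] [586.03 -45.86 148.92] [-0.71 -0.93 -0.61]
no contact [605.   -47.07 143.  ] [605.13 -47.05 142.95] [-0.02 -1.13 -0.22]
contact [621.26 -48.08 143.  ] [620.49 -48.04 142.8 ] [-4.99  0.48  2.87]
[621.26086957 -48.08017391 143.        ] True [620.49 -48.04 142.8 ] [-5.15 -0.15  0.91] 54.7417
contact [619.69 -47.98 140.  ] [619.8  -47.99 140.52] [-3.74  1.07  6.92]
contact [621.59 -48.1  140.  ] [620.56 -47.99 140.47] [-5.89 -0.48  5.15]
released [621.33 -48.1  139.93] [-0.42 -0.05  0.05] 58.7417
[621.59    -48.10058 140.     ] 59.425
```

View pics/w10.png

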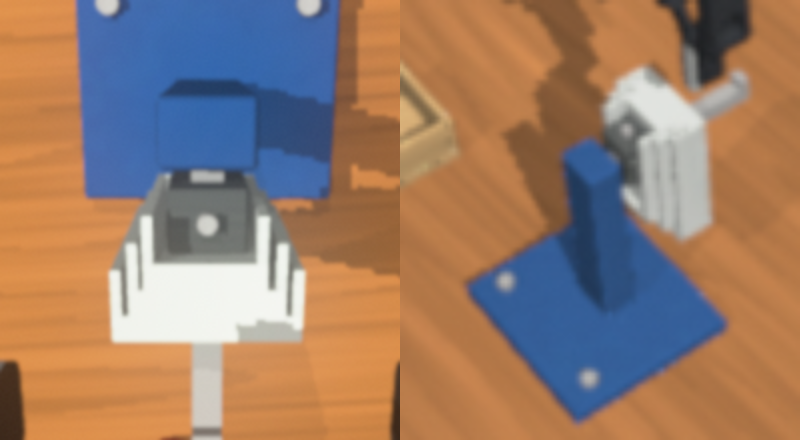

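All three are nested flush and hang straight, with the rims stepped evenly at x≈112/128/142 on the left and 260/278/297 on the right. The gripper is clear, so I'm handing in.

```bash
python3 -c "
from h import *
print(manip.sign_off(),telemetry.read_t())"
```

```text
the job is handed in; nothing more can be done
the job is handed in; nothing more can be done
```

All three covers are hung on the hook in order, each seated by a light push (7.5 N at most along the bar) and hanging straight in the last pictures; I handed the job in at about 60 s of the 72 s, with the gripper clear and no sign of contact with the bystanders.

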